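Lock the pressing plate onto a plasma press

ROBOT

A 6-joint arm with a two-finger parallel gripper is mounted at the origin on the work surface. World frame = base frame: x ahead of the robot, y to its left, z up, the work surface at z = 0. Lengths are in m, angles in rad, forces in N, time in s.
With the tool pointing down it reaches from about 0.275 to 0.775 m from the base axis. Payload 14.6 kg.
Tool frame: the origin (TCP) lies midway between the tips of the shut fingers; the grasp point (between the pads) lies 19 mm behind it; x points along the fingers, z is the direction in which the jaws open and shut, and the axes are right-handed (so a half turn about x gives the same grasp; the last joint's range is limited). The gripper opens to 85 mm and grips with 20 to 120 N. Pads are 22 mm wide; open, the fingers measure 114 mm over their backs; the gripper's body (76 mm by 85 mm) begins 54 mm behind the grasp point. The pads swing forward as they close: fully open they stand 13 mm farther back than shut.
Start: joints at [0.964, 0.263, -0.048, 1.259, 0, 1.415], TCP at [0.229, 0.472, 0.231] pointing down, gripper open.
Joint ranges: [-2.65, 2.65], [-0.89, 1.7], [-1.18, 1.37], [-2.13, 2.11], [-1.35, 1.29], [-3.14, 3.14]. Speed limits (rad/s): [1.89, 1.89, 2.57, 2.79, 3.14, 3.14].

INTERFACE

Orientations are given as a unit quaternion [w, x, y, z].
In Python, from rig import bot gives the robot as it stands. The module is installed in compiled form; this text tells all that it offers.
- The arm moves only by the tool arm_command, never from a script. Its argument "rows" is one flat list of numbers, 6 for each row, row after row: the shift along the tool's x, y, z in cm, then the turn, a rotation vector about the tool's x, y, z in rad. In form: [tx, ty, tz, wx, wy, wz, tx, ty, tz, wx, wy, wz, ...]. A call has 1 to 20 rows; each row is the pose to reach, as a shift and turn from the pose commanded when the call began, along the tool's axes at that moment; what a row does not reach only later rows make up. A row lasts 1/12 s, in which the tool goes at most 41.7 mm and 7.16 degrees, less where a joint would pass 70% of its speed; a pose out of reach is approached as far as the arm can. A call with a gripper value outside its range is refused whole. "fingers" is the opening, from 0 (shut) to 1 (fully open), set as the call begins (left out, the last holds). The fingers move at their own pace and stop on an object; "newtons" is the grip in N (left out, the last holds). Time passes only in rows, so rows that repeat a pose let the fingers close. It gives the time, the measured TCP pose, the force and the opening at its end, in the units of the state.
- bot.read_state(): the state, without advancing time (a new reading comes with each control period).
- bot.camera(name): name is "scene" or "top" or "wrist"; returns (picture, depth): 420x560x3 uint8, red, green, blue; 420x560 float32, m along the optical axis (not along the pixel's ray), 0 where there is no reading.
- bot.calibration(name): a dict with "fx", "fy", "cx", "cy" (pixels), "R" (3x3) and "t" (3): a world point X has camera coordinates R X + t; the wrist camera has in their place "T_tool_cam" (4x4, takes a point from camera to tool coordinates, whose origin is the TCP and whose axes are the tool frame's). Camera axes: x right, y down, z forward; pixel columns grow to the right and rows downward; lengths in m; the calibration is good to about 2 mm. A picture is of the moment at which its call begins: read the wrist's pose just before it. calibration takes no time and is no camera call.
- bot.finish_job(): hands the job in, once; it reports no verdict.
The state is a dict: "time_s": time; "qpos": joint angles; "joint_vel": joint speeds; "joint_torque": joint torques, N m; "position": TCP position; "ee_rot": TCP orientation; "ft_force": force on the tool from outside, world axes, zero at the start; "moment": the same for the moment, N m; "finger_gap": finger opening in m.
Only numpy, scipy, OpenCV 4.12 (cv2) and the standard library are available. Lean on these libraries where they do the work, as an engineer would, in place of code of your own. Each camera call takes 0.05 s, during which the arm holds its last target.

TASK

The pressing plate of the plasma press sits loosely in its guide: push it gently along the guide until its front meets the rubber seal, so that the stud's head is inside the lock. Then turn the lock's black knob clockwise (seen from above) until it goes clearly stiff and the stud has drawn the plate firmly onto the seal, without crushing the seal, and let go. Leave the tub, the basket and the bottle where they are.

Things in the scene. Friction and masses are not known exactly. Their poses are not given: they have to be found in the camera images.
- press: Fixed steel press bed 290x130, top 25 mm above bench. Origin on the bench; +x = the way the plate slides home, z up. Bed x -175..115, y +-65 mm. Guide walls x -70..25, inner faces y +-26.5, 57 high, with lips over the shoe. Grey lock housing x 33..105, y +-49, 51 high, open above and to -x.
- seal: Two black rubber pads at press y +-18 mm, facing the plate. Origin = press origin, NOT the pad face. Pad face lies at press x about 12.5 mm but, by wear, anywhere in 10..15.5, not reported. Gives 1 mm per 12 N. Firm is 7 to 20 N (0.6..1.7 mm squeeze; 13 N is ideal); above 26 N it is crushed.
- plate: Loose carrier, 0.28-0.46 kg: aluminium shoe 110 long, 50 wide, 26 high, in the guide on the bed; +x forward as press +x. Origin: middle of its lower front edge, 25 mm above bench. Starts 25 to 45 mm short of press x 12.5 mm; side play 1.5 mm, greased, sliding friction about 1 N. An upright clear plate stands near its rear; a headed steel stud points forward.
- plate_push (a point): Middle of the clear plate's rear face, 60 mm above bench, at plate (-106, 0, 35) mm: push here towards press +x. Clear plate: 8 thick, 90 wide, 51 to 101 mm above bench, then a blue strip 12 thick, 94 wide, up to 113 mm, standing out 2 mm behind the face. The shoe (top 51 mm above bench) ends 4 mm behind the face: keep fingertips above 53 mm.
- stud_head (a point): Centre of the stud's head (upright round bar 8 mm thick, 24 high), 34 mm ahead of the shoe's front face on a 6 mm stud, 40 mm above bench.
- lock_axis (a point): On the lock's vertical turning axis, 40 mm above bench, at press x 60 mm. With the plate just on the seal the stud's head is 10.5 to 16 mm from it; the cam catches the head only within about 17 mm.
- knob_grip (a point): On the lock axis, in the middle of the knob's black bar, 85 mm above bench: grip here. Bar 44 long, 12 thick, 62 to 102 mm above bench, on a brass disc 60 across with its top at 62 mm. x axis along the bar (red mark at its -x end), turns with the knob. Pinch across the 12 mm.
- cam (a joint): Angle of cam and knob, rad. 0: red mark and slot mouth point to the plate (press -x); grows clockwise from above; stops at -0.2 and 1.7. Starts -0.1 to 0, open for the head. The wall catches from 0.3, draws 7 mm (about 80 N) per rad; 13 N comes between 0.7 and 1.5. Free turning takes 0.2 N m; per 10 N on the seal this grows by 0.17 while turning, 0.09 in readings at rest between equal small steps. Stays where left.
- tub: Yellow tub with red lid, 96 mm across, 99 mm high, loose; origin under its centre. Leave alone.
- basket: Red open basket 170 x 130 x 60 mm, loose; origin under its centre. Leave alone.
- bottle: White bottle, 56 mm across, 120 mm high, loose; origin under its centre. Leave alone.
Not all that is in view belongs to the job. Of the things that look like the plate, the middle-sized one is meant.

How it is judged:
By the outcome, as a careful person would: the job done as asked, in the order asked, and still so for the second after the job is handed in, with the robot touching nothing.
It also fails if it takes over 72 s, if anything falls off the work surface, if the arm or the gripper's body presses on something with over 40 N, if the wrist force passes 120 N, or if a joint passes its speed limit or range.

## Working session

There is one attempt and no reset: what is moved stays moved. The work goes in short steps, Python scripts to look and compute and a tool call to move; the robot and the scene stay as the last step left them, time stands still between calls to the robot, and variables do not carry over. Pictures are saved under pics/ and viewed, and the job is handed in when it is done.

Besides the shell and the picture viewer there is one more tool, called after "Request:" as a command line: name --argument value ..., lists and objects as JSON in quotes. arm_command: Moves the arm, as the interface text tells. Its arguments: {"type":"object","properties":{"rows":{"type":"array","items":{"type":"number"}},"fingers":{"type":"number"},"newtons":{"type":"number"}},"required":["rows"]}

```bash
mkdir -p pics; python3 - <<'E'
from rig import bot
import cv2,numpy as np
print(bot.read_state())
for n in ["scene","top","wrist"]:
    p,d=bot.camera(n); cv2.imwrite(f"pics/{n}0.png",p[:,:,::-1]); np.savez(f"pics/{n}0.npz",p=p,d=d); print(n,bot.calibration(n))
E
```

```text
{'time_s': 0.0, 'qpos': array([ 9.63675853e-01,  2.63524562e-01, -4.89435491e-02,  1.25943035e+00,
       -2.01997951e-05,  1.41550653e+00]), 'joint_vel': array([-0.0015747 , -0.00150105,  0.0004293 , -0.00244635, -0.00077661,
        0.00089712]), 'joint_torque': array([-9.83045647e-04, -6.37609434e+01,  3.84565687e+01,  1.36174678e-02,
       -1.53100605e-04,  7.51686926e-07]), 'position': array([0.22905859, 0.47207084, 0.23082184]), 'ee_rot': array([ 0.59893846, -0.37545523,  0.59964937,  0.37513561]), 'ft_force': array([ 0.73489792,  0.56407192, -0.26286094]), 'moment': array([ 0.04207564,  0.04817994, -0.00199404]), 'finger_gap': 0.08532453968549818}
scene {'fx': 398.5375209086703, 'fy': 398.5375209086703, 'cx': 278.78673601717793, 'cy': 203.27589778928694, 'R': array([[ 0.86804169,  0.4964887 ,  0.0016084 ],
       [ 0.41169767, -0.71797809, -0.56125973],
       [-0.27750432,  0.48785902, -0.82763816]]), 't': array([-0.45307159, -0.20529162,  1.12686536])}
top {'fx': 454.2231737847365, 'fy': 454.2231737847365, 'cx': 285.8270626455257, 'cy': 200.2653674750799, 'R': array([[-0.16782242, -0.98580423, -0.00506444],
       [-0.96513964,  0.16534684, -0.2028938 ],
       [ 0.20085095, -0.02916224, -0.97918765]]), 't': array([0.06752911, 0.56281159, 1.20846191])}
wrist {'fx': 348.2519774598575, 'fy': 348.2519774598575, 'cx': 272.1570605877455, 'cy': 210.5170692142672, 'T_tool_cam': array([[ 3.40339778e-04, -3.16141093e-01,  9.48712124e-01,
        -1.42914257e-01],
       [ 1.07786746e-03, -9.48711512e-01, -3.16141275e-01,
         8.16207296e-02],
       [ 9.99999361e-01,  1.13018138e-03,  1.78739314e-05,
        -6.76676769e-04],
       [ 0.00000000e+00,  0.00000000e+00,  0.00000000e+00,
         1.00000000e+00]])}
```

View pics/scene0.png

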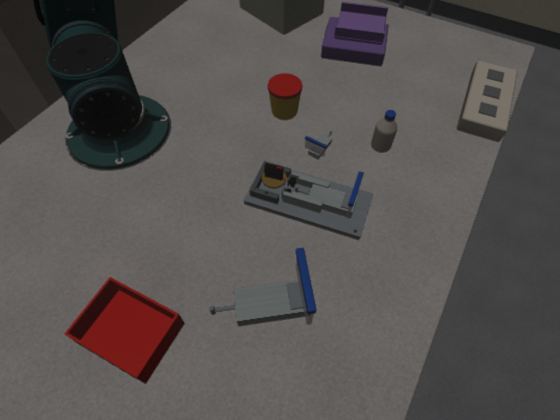

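View pics/top0.png

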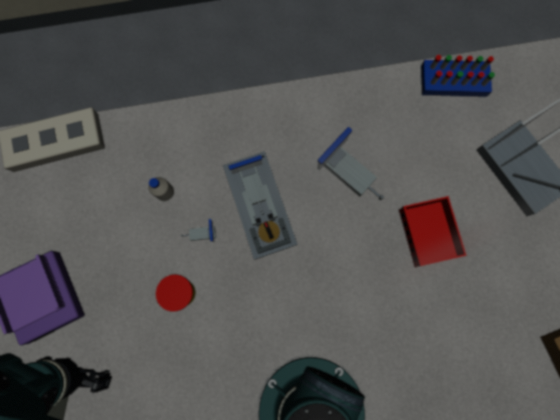

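View pics/wrist0.png

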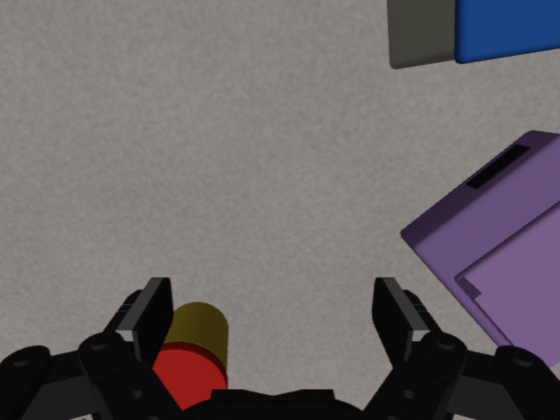

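```bash
cat > h.py <<'E'
import numpy as np,cv2
from rig import bot
def ray(n,uv,z):
    c=bot.calibration(n);R=c["R"];t=c["t"]
    uv=np.atleast_2d(np.array(uv,float))
    d=np.c_[(uv[:,0]-c["cx"])/c["fx"],(uv[:,1]-c["cy"])/c["fy"],np.ones(len(uv))]@R
    o=-R.T@t
    return o+d*((z-o[2])/d[:,2])[:,None]
def proj(n,X):
    c=bot.calibration(n);X=np.atleast_2d(X)@c["R"].T+c["t"]
    return np.c_[X[:,0]/X[:,2]*c["fx"]+c["cx"],X[:,1]/X[:,2]*c["fy"]+c["cy"]]
def Rq(q):
    w,x,y,z=q
    from scipy.spatial.transform import Rotation as Ro
    return Ro.from_quat([x,y,z,w]).as_matrix()
E
python3 - <<'E'
import cv2,numpy as np
from h import *
a=cv2.imread("pics/top0.png")[140:270,205:315]; s=cv2.imread("pics/scene0.png")[150:245,235:385]
g=lambda x:np.clip(x*1.6,0,255).astype(np.uint8)
cv2.imwrite("pics/topc.png",g(cv2.resize(a,None,fx=4.5,fy=4.5,interpolation=cv2.INTER_CUBIC)))
cv2.imwrite("pics/scc.png",g(cv2.resize(s,None,fx=5,fy=5,interpolation=cv2.INTER_CUBIC)))
P=ray("top",[(224,165),(262,152),(297,242),(257,259)],.025);print(P)
print(np.linalg.norm(np.diff(P,axis=0),axis=1))
E
```

```text
[[ 0.70661746  0.13062932  0.025     ]
 [ 0.72689607  0.01537417  0.025     ]
 [ 0.4496097  -0.0399933   0.025     ]
 [ 0.42160133  0.07812783  0.025     ]]
[0.11702552 0.28276012 0.12139633]
```

View pics/topc.png

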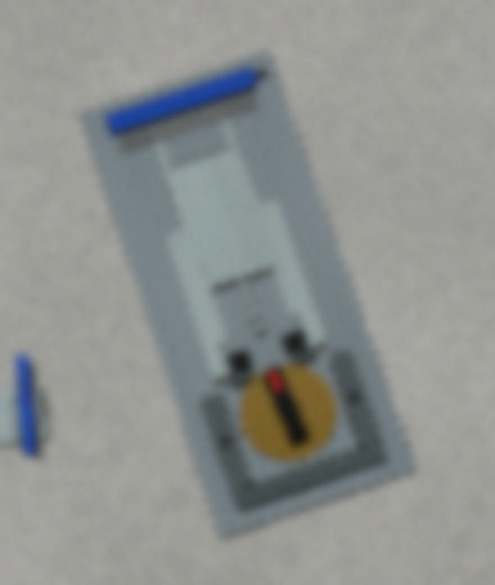

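View pics/scc.png

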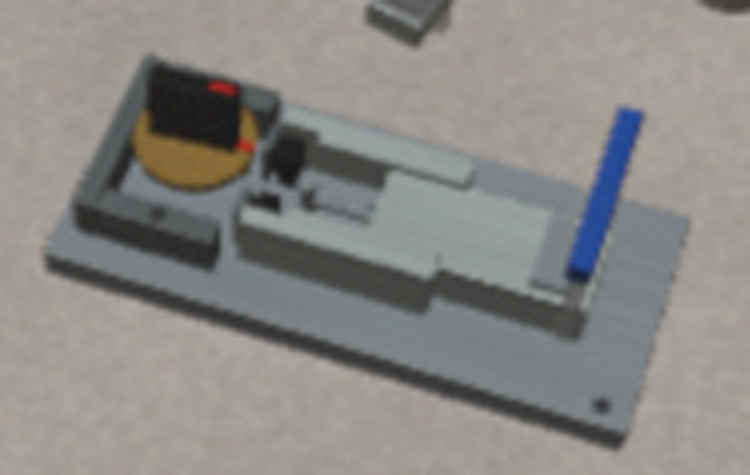

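```bash
python3 - <<'E'
from h import *
P=ray("top",[(223.9,165.1),(265,152.2),(296.8,244.4),(255,259.3)],.025)
print(P,np.linalg.norm(np.diff(P,axis=0),axis=1))
d=(P[2]+P[3]-P[0]-P[1])/2; print("yaw",np.arctan2(d[1],d[0])); u=d/np.linalg.norm(d)
c=P.mean(0); O=c+u*0.030; print("O",O,"axis",O+u*.06)
Z={n:np.load(f"pics/{n}0.npz") for n in("top","scene")}
for n,roi in(("top",(205,315,140,270)),("scene",(235,385,150,245))):
    p=Z[n]["p"].astype(int);R,G,B=p[...,0],p[...,1],p[...,2]
    m=np.zeros(R.shape,bool);m[roi[2]:roi[3],roi[0]:roi[1]]=1
    def big(k):
        k=(k&m).astype(np.uint8);N,l,s,ce=cv2.connectedComponentsWithStats(k);i=1+np.argmax(s[1:,4]);return (l==i)
    bl=big((B>R+35)&(B>G+25)); br=big((R>B+40)&(G>B+25))
    rd=big((R>G+60)&(R>B+50))
    for nm,k,z in(("blue",bl,.113),("brass",br,.062),("red",rd,.102)):
        pts=np.argwhere(k)[:,::-1].astype(np.float32)
        r=cv2.minAreaRect(pts); b=cv2.boxPoints(r); b=np.array(b)
        W=ray(n,b,z); h=cv2.convexHull(pts)[:,0]
        print(n,nm,len(pts),"ctr px",r[0],"world",ray(n,r[0],z)[0].round(4),"sides",np.linalg.norm(W[0]-W[1]).round(4),np.linalg.norm(W[1]-W[2]).round(4))
        if nm=="brass":
            w=ray(n,h,z)[:,:2].astype(np.float32);print(cv2.minEnclosingCircle(w))
        if nm=="blue":
            e=b[1]-b[0],b[2]-b[1]; i=np.argmax([np.linalg.norm(x) for x in e]); v=(W[1]-W[0],W[2]-W[1])[i]; print("dir",np.arctan2(v[1],v[0]))
E
```

```text
[[ 0.70636754  0.13095886  0.025     ]
 [ 0.72480443  0.00681474  0.025     ]
 [ 0.443059   -0.03827496  0.025     ]
 [ 0.42171765  0.08375467  0.025     ]] [0.1255057  0.28533062 0.12388173]
yaw -2.980062766642556
O [0.54437768 0.04098847 0.025     ] axis [0.48515874 0.03133877 0.025     ]Traceback (most recent call last):
  File "<stdin>", line 13, in <module>
  File "<stdin>", line 11, in big
    return _wrapfunc(a, 'argmax', axis=axis, out=out, **kwds)
    return bound(*args, **kwds)
ValueError: attempt to get argmax of an empty sequence
```

```bash
python3 - <<'E'
from h import *
Z={n:np.load(f"pics/{n}0.npz") for n in("top","scene")}
for n,roi in(("top",(205,315,140,270)),("scene",(235,385,150,245))):
    p=Z[n]["p"];H=cv2.cvtColor(p,cv2.COLOR_RGB2HSV).astype(int);h,s,v=H[...,0],H[...,1],H[...,2]
    m=np.zeros(h.shape,bool);m[roi[2]:roi[3],roi[0]:roi[1]]=1
    def big(k):
        k=(k&m).astype(np.uint8);N,l,st,ce=cv2.connectedComponentsWithStats(k);i=1+np.argmax(st[1:,4]);return (l==i)
    for nm,k,z in(("blue",(h>105)&(h<130)&(s>120),.113),("brass",(h>10)&(h<28)&(s>100)&(v>50),.062),("red",((h<5)|(h>172))&(s>120),.102)):
        k=k&m
        if not k.any(): print(nm,"none");continue
        k=big(k)
        pts=np.argwhere(k)[:,::-1].astype(np.float32)
        r=cv2.minAreaRect(pts); b=np.array(cv2.boxPoints(r))
        W=ray(n,b,z)
        print(n,nm,len(pts),"ctr px",np.round(r[0],1),"world",ray(n,r[0],z)[0].round(4),"sides",np.linalg.norm(W[0]-W[1]).round(4),np.linalg.norm(W[1]-W[2]).round(4))
        if nm=="brass":
            w=ray(n,cv2.convexHull(pts)[:,0],z)[:,:2].astype(np.float32);print(cv2.minEnclosingCircle(w))
        if nm=="blue":
            i=np.argmax([np.linalg.norm(b[1]-b[0]),np.linalg.norm(b[2]-b[1])]); vv=(W[1]-W[0],W[2]-W[1])[i]; print("dir",np.arctan2(vv[1],vv[0]))
E
```

```text
top blue 161 ctr px [245. 162.] world [0.678  0.0648 0.113 ] sides 0.0926 0.0125
dir -1.4051115499414153
top brass 256 ctr px [268.5 231. ] world [0.4885 0.0332 0.062 ] sides 0.0523 0.0552
((0.4885714054107666, 0.03324814513325691), 0.028801338747143745)
top red 10 ctr px [265.8 224.2] world [0.5019 0.0367 0.102 ] sides 0.005 0.0111
scene blue 156 ctr px [355.7 187.9] world [0.6804 0.0629 0.113 ] sides 0.0946 0.0099
dir 1.7327443955886537
scene brass 181 ctr px [271.8 181.5] world [0.4914 0.0195 0.062 ] sides 0.0323 0.0582
((0.48843133449554443, 0.030101556330919266), 0.029170138761401176)
scene red 14 ctr px [279. 167.] world [0.5005 0.0382 0.102 ] sides 0.006 0.0139
```

```bash
python3 - <<'E'
from h import *
s=bot.read_state(); R=Rq(s["ee_rot"]); print(R.round(3))
u=np.array([np.cos(-2.978),np.sin(-2.978),0]); n=np.array([-u[1],u[0],0])
print("u",u)
for nm,v in(("u",u),("n",n)): print(nm,"in tool",R.T@v)
for yy in (u,-u):
    print("turn about tool x", np.arctan2((R.T@yy)[2],(R.T@yy)[1]))
A=np.array([.4880,.0320,0]);O=A-u*.06;F=(O-u*.138); print("O",O,"face",F)
T=F-u*.030; T[2]=.2
print("above target",T,"shift tool cm",100*R.T@(T-s["position"]))
E
```

```text
[[-0.    -0.9    0.437]
 [-0.001  0.437  0.9  ]
 [-1.     0.    -0.001]]
u [-0.98664854 -0.16286394  0.        ]
u in tool [ 4.88874286e-04  8.16569737e-01 -5.77246590e-01]
n in tool [ 5.33128586e-04 -5.77246790e-01 -8.16569568e-01]
turn about tool x -0.6153528184062684
turn about tool x 2.526239835183525
O [0.54719891 0.04177184 0.        ] face [0.68335641 0.06424706 0.        ]
above target [0.71295587 0.06913298 0.2       ] shift tool cm [  3.10226287 -61.12560923 -15.1360463 ]
```

Request:
arm_command --rows '[0, -61.1, -15.1, -0.615, 0, 0, 0, -61.1, -15.1, -0.615, 0, 0, 0, -61.1, -15.1, -0.615, 0, 0, 0, -61.1, -15.1, -0.615, 0, 0, 0, -61.1, -15.1, -0.615, 0, 0, 0, -61.1, -15.1, -0.615, 0, 0, 0, -61.1, -15.1, -0.615, 0, 0, 0, -61.1, -15.1, -0.615, 0, 0, 0, -61.1, -15.1, -0.615, 0, 0, 0, -61.1, -15.1, -0.615, 0, 0, 0, -61.1, -15.1, -0.615, 0, 0, 0, -61.1, -15.1, -0.615, 0, 0, 0, -61.1, -15.1, -0.615, 0, 0, 0, -61.1, -15.1, -0.615, 0, 0, 0, -61.1, -15.1, -0.615, 0, 0, 0, -61.1, -15.1, -0.615, 0, 0, 0, -61.1, -15.1, -0.615, 0, 0, 0, -61.1, -15.1, -0.615, 0, 0, 0, -61.1, -15.1, -0.615, 0, 0, 0, -61.1, -15.1, -0.615, 0, 0]' --fingers 0 --newtons 40

```text
time_s: 1.82
position: [0.7123, 0.0707, 0.2316]
ee_rot: [0.457, -0.539, 0.457, 0.539]
ft_force: [-0.3, -0.6, -0.1]
finger_gap: -0.0001
```

```bash
python3 - <<'E'
from h import *
s=bot.read_state(); R=Rq(s["ee_rot"]); print(s["qpos"],s["position"],s["ft_force"],s["moment"]);print(R.round(3))
p,d=bot.camera("wrist"); cv2.imwrite("pics/w1.png",np.clip(p[:,:,::-1]*1.5,0,255)); np.savez("pics/w1.npz",p=p,d=d,pos=s["position"],R=R)
E
```

```text
[-1.48407558e-02  6.21910210e-01  5.50513961e-01  1.49944115e+00
  1.37795310e-04 -1.79010554e-01] [0.71226009 0.07067703 0.23162212] [-0.33422838 -0.55234321 -0.11362499] [-0.00301145 -0.00891355 -0.027509  ]
[[-0.    -0.987 -0.163]
 [ 0.    -0.163  0.987]
 [-1.     0.     0.   ]][ WARN:0@0.800] global loadsave.cpp:1063 imwrite_ Unsupported depth image for selected encoder is fallbacked to CV_8U.
```

View pics/w1.png

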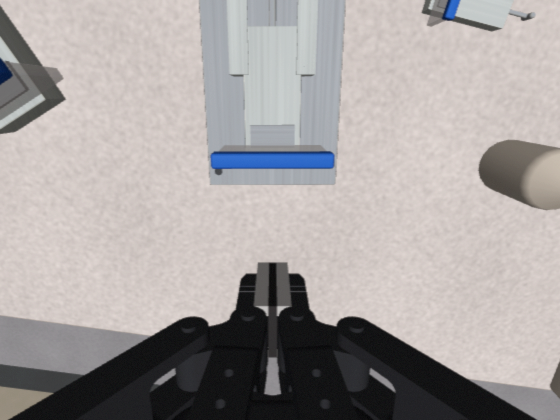

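```bash
cat >> h.py <<'E'
def wray(uv,z,pos,R):
    c=bot.calibration("wrist");T=c["T_tool_cam"]
    uv=np.atleast_2d(np.array(uv,float))
    d=np.c_[(uv[:,0]-c["cx"])/c["fx"],(uv[:,1]-c["cy"])/c["fy"],np.ones(len(uv))]
    d=d@T[:3,:3].T@R.T; o=pos+R@T[:3,3]
    return o+d*((z-o[2])/d[:,2])[:,None]
def hsv(p):
    H=cv2.cvtColor(p,cv2.COLOR_RGB2HSV).astype(int);return H[...,0],H[...,1],H[...,2]
def big(k):
    N,l,st,ce=cv2.connectedComponentsWithStats(k.astype(np.uint8));i=1+np.argmax(st[1:,4]);return l==i
E
python3 - <<'E'
from h import *
z=np.load("pics/w1.npz");p=z["p"];h,s,v=hsv(p);k=(h>105)&(h<130)&(s>120);k[:,:190]=0;k[:, 350:]=0
k=big(k);pts=np.argwhere(k)[:,::-1].astype(np.float32);r=cv2.minAreaRect(pts);b=np.array(cv2.boxPoints(r));print(b)
W=wray(b,.113,z["pos"],z["R"]);print(W,W.mean(0));print(np.linalg.norm(np.diff(W,axis=0),axis=1))
B=wray([(211,185),(336,184)],.025,z["pos"],z["R"]);print("bed rear",B,B.mean(0))
G=wray([(200,0),(343,0)],.025,z["pos"],z["R"]);print("bed sides",G,G.mean(0))
E
```

```text
[[211. 152.]
 [333. 152.]
 [333. 168.]
 [211. 168.]]
[[0.67932957 0.01838482 0.113     ]
 [0.66427949 0.10858809 0.113     ]
 [0.67614954 0.11124704 0.113     ]
 [0.69142285 0.01971847 0.113     ]] [0.67779536 0.06448461 0.113     ]
[0.09145018 0.01216422 0.09279414]
bed rear [[0.72928933 0.00912165 0.025     ]
 [0.7070035  0.13620671 0.025     ]] [0.71814642 0.07266418 0.025     ]
bed sides [[ 0.56400375 -0.01883853  0.025     ]
 [ 0.54330187  0.10537971  0.025     ]] [0.55365281 0.04327059 0.025     ]
```

Request:
arm_command --rows '[17.1, 0, 0, 0, 0, 0.15, 17.1, 0, 0, 0, 0, 0.15, 17.1, 0, 0, 0, 0, 0.15, 17.1, 0, 0, 0, 0, 0.15, 17.1, 0, 0, 0, 0, 0.15, 17.1, 0, 0, 0, 0, 0.15, 17.1, 0, 0, 0, 0, 0.15, 17.1, 0, 0, 0, 0, 0.15, 17.1, 0, 0, 0, 0, 0.15]'

```text
time_s: 2.62
position: [0.7143, 0.0698, 0.0633]
ee_rot: [0.417, -0.505, 0.496, 0.571]
ft_force: [0.8, 0.0, 0.5]
finger_gap: 0.0
```

```bash
python3 - <<'E'
from h import *
s=bot.read_state(); R=Rq(s["ee_rot"]); print(s["time_s"],s["position"],s["ft_force"],s["moment"]);print(R.round(3))
u=np.array([np.cos(-2.978),np.sin(-2.978),0]);print("10mm u in tool cm",R.T@u)
p,d=bot.camera("wrist"); cv2.imwrite("pics/w2.png",np.clip(p[:,:,::-1]*1.5,0,255).astype(np.uint8))
E
```

```text
2.6167 [0.71425647 0.0698303  0.06332084] [0.83898467 0.00612071 0.53890898] [-0.01757294 -0.11022632  0.04437088]
[[-0.143 -0.976 -0.163]
 [-0.024 -0.161  0.987]
 [-0.989  0.145 -0.001]]
10mm u in tool cm [ 1.45203955e-01  9.89401709e-01 -2.63387324e-04]
```

View pics/w2.png

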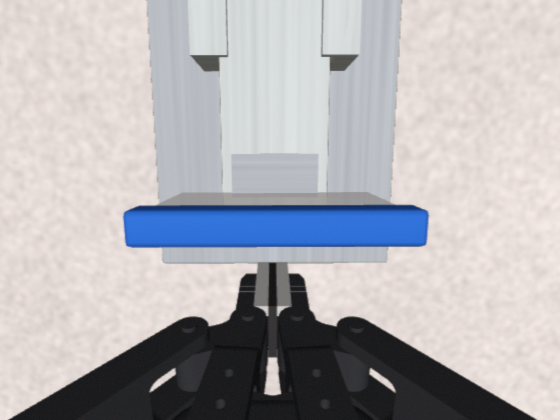

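Request:
arm_command --rows '[0.04, 0.25, 0, 0, 0, 0, 0.07, 0.5, 0, 0, 0, 0, 0.11, 0.75, 0, 0, 0, 0, 0.15, 1.0, 0, 0, 0, 0, 0.18, 1.25, 0, 0, 0, 0, 0.22, 1.5, 0, 0, 0, 0, 0.26, 1.75, 0, 0, 0, 0, 0.29, 2.0, 0, 0, 0, 0, 0.33, 2.25, 0, 0, 0, 0, 0.37, 2.5, 0, 0, 0, 0, 0.4, 2.75, 0, 0, 0, 0, 0.44, 3.0, 0, 0, 0, 0, 0.48, 3.25, 0, 0, 0, 0, 0.51, 3.5, 0, 0, 0, 0, 0.55, 3.75, 0, 0, 0, 0, 0.59, 4.0, 0, 0, 0, 0, 0.62, 4.25, 0, 0, 0, 0, 0.66, 4.5, 0, 0, 0, 0, 0.66, 4.5, 0, 0, 0, 0]'

```text
time_s: 4.25
position: [0.6676, 0.0623, 0.0606]
ee_rot: [0.416, -0.503, 0.497, 0.572]
ft_force: [-0.3, -0.9, 0.0]
finger_gap: 0.0003
```

```bash
python3 - <<'E'
from h import *
s=bot.read_state(); R=Rq(s["ee_rot"]); print(s["time_s"],s["position"],s["ft_force"],s["moment"])
u=np.array([np.cos(-2.978),np.sin(-2.978),0]);print("F along u",s["ft_force"]@u)
p,d=bot.camera("wrist"); cv2.imwrite("pics/w3.png",np.clip(p[:,:,::-1]*1.5,0,255).astype(np.uint8))
np.savez("pics/w3.npz",p=p,pos=s["position"],R=R)
E
```

```text
4.25 [0.66755782 0.06228451 0.06058496] [-0.25333137 -0.87810115  0.01114264] [-0.00347467 -0.12056441  0.06186432]
F along u 0.3929600391987094
```

View pics/w3.png

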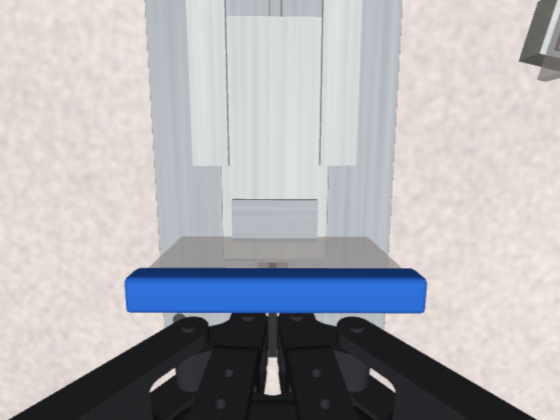

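```bash
python3 - <<'E'
from h import *
z=np.load("pics/w3.npz")
top=wray([(126,311),(424,311),(131,270),(420,270)],.113,z["pos"],z["R"]);print(top)
u=np.array([np.cos(-2.978),np.sin(-2.978),0]);print((top-z["pos"])@u)
print("bed rear/tip px check",wray([(272,263)],.0606,z["pos"],z["R"]))
s,d=bot.camera("scene");cv2.imwrite("pics/s3.png",np.clip(1.6*cv2.resize(s[150:245,235:385,::-1],None,fx=5,fy=5,interpolation=cv2.INTER_CUBIC),0,255).astype(np.uint8))
E
```

```text
[[0.66456744 0.01560497 0.113     ]
 [0.64944258 0.1066987  0.113     ]
 [0.65105457 0.01586557 0.113     ]
 [0.63670025 0.10235881 0.113     ]]
[0.01055286 0.01063991 0.02384288 0.02391892]
bed rear/tip px check [[0.65903796 0.06050456 0.0606    ]]
```

View pics/s3.png

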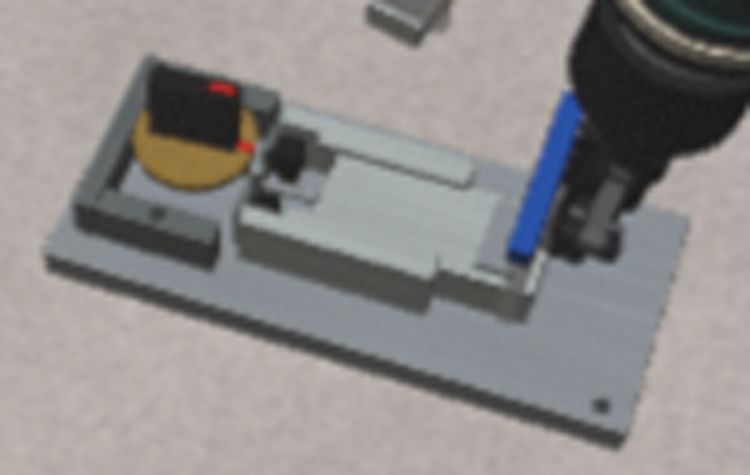

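Request:
arm_command --rows '[0.03, 0.2, 0, 0, 0, 0, 0.06, 0.4, 0, 0, 0, 0, 0.09, 0.6, 0, 0, 0, 0, 0.12, 0.8, 0, 0, 0, 0, 0.15, 1.0, 0, 0, 0, 0, 0.16, 1.1, 0, 0, 0, 0, 0.16, 1.1, 0, 0, 0, 0]'

```text
time_s: 4.93
position: [0.6568, 0.0605, 0.0606]
ee_rot: [0.416, -0.503, 0.497, 0.572]
ft_force: [0.0, -0.9, 0.1]
finger_gap: 0.0004
```

Request:
arm_command --rows '[0.01, 0.1, 0, 0, 0, 0, 0.03, 0.2, 0, 0, 0, 0, 0.03, 0.2, 0, 0, 0, 0]'

```text
time_s: 5.18
position: [0.6551, 0.0602, 0.0606]
ee_rot: [0.416, -0.503, 0.497, 0.572]
ft_force: [0.8, 0.6, -0.0]
finger_gap: 0.0001
```

```bash
python3 - <<'E'
from h import *
s=bot.read_state(); u=np.array([np.cos(-2.978),np.sin(-2.978),0]);print(s["time_s"],s["position"],s["ft_force"],s["moment"],"F along u",s["ft_force"]@u)
E
```

```text
5.1833 [0.65507994 0.06018429 0.06059604] [ 0.77273264  0.5798871  -0.0195097 ] [ 0.06355573 -0.27533239 -0.04692355] F along u -0.8568582258509376
```

Request:
arm_command --rows '[0.01, 0.05, 0, 0, 0, 0, 0.015, 0.1, 0, 0, 0, 0, 0.015, 0.1, 0, 0, 0, 0]'

```text
time_s: 5.43
position: [0.6541, 0.06, 0.0606]
ee_rot: [0.416, -0.503, 0.497, 0.572]
ft_force: [1.0, 1.1, -0.0]
finger_gap: -0.0006
```

Request:
arm_command --rows '[0.01, 0.05, 0, 0, 0, 0, 0.015, 0.1, 0, 0, 0, 0, 0.015, 0.1, 0, 0, 0, 0]'

```text
time_s: 5.68
position: [0.6531, 0.0598, 0.0606]
ee_rot: [0.416, -0.503, 0.497, 0.572]
ft_force: [0.9, 0.2, 0.2]
finger_gap: 0.0003
```

Request:
arm_command --rows '[0.01, 0.05, 0, 0, 0, 0, 0.015, 0.1, 0, 0, 0, 0, 0.015, 0.1, 0, 0, 0, 0]'

```text
time_s: 5.93
position: [0.652, 0.0597, 0.0605]
ee_rot: [0.416, -0.503, 0.497, 0.572]
ft_force: [1.3, 0.5, 0.6]
finger_gap: -0.0004
```

```bash
python3 - <<'E'
from h import *
s=bot.read_state(); u=np.array([np.cos(-2.978),np.sin(-2.978),0]);print(s["time_s"],s["position"],s["ft_force"],s["moment"],"F along u",s["ft_force"]@u)
E
```

```text
5.9333 [0.6520245  0.0597078  0.06053148] [1.30770136 0.50861732 0.6151842 ] [ 0.02438378 -0.33369499  0.02086074] F along u -1.3730770517590811
```

Request:
arm_command --rows '[0.01, 0.05, 0, 0, 0, 0, 0.01, 0.05, 0, 0, 0, 0]'

```text
time_s: 6.1
position: [0.6516, 0.0596, 0.0605]
ee_rot: [0.416, -0.503, 0.497, 0.572]
ft_force: [1.3, 0.9, 0.5]
finger_gap: -0.0003
```

Request:
arm_command --rows '[0.01, 0.05, 0, 0, 0, 0, 0.01, 0.05, 0, 0, 0, 0]'

```text
time_s: 6.27
position: [0.6511, 0.0595, 0.0605]
ee_rot: [0.416, -0.503, 0.497, 0.572]
ft_force: [0.7, 0.6, 0.6]
finger_gap: -0.0003
```

Request:
arm_command --rows '[0.01, 0.05, 0, 0, 0, 0, 0.01, 0.05, 0, 0, 0, 0]'

```text
time_s: 6.43
position: [0.6506, 0.0594, 0.0605]
ee_rot: [0.416, -0.503, 0.497, 0.572]
ft_force: [1.5, 0.1, 1.0]
finger_gap: 0.0002
```

Request:
arm_command --rows '[0.005, 0.05, 0, 0, 0, 0, 0.005, 0.05, 0, 0, 0, 0]'

```text
time_s: 6.6
position: [0.6501, 0.0594, 0.0605]
ee_rot: [0.416, -0.503, 0.497, 0.572]
ft_force: [1.6, -0.4, 0.5]
finger_gap: -0.0002
```

Request:
arm_command --rows '[0.005, 0.05, 0, 0, 0, 0, 0.005, 0.05, 0, 0, 0, 0]'

```text
time_s: 6.77
position: [0.6498, 0.0593, 0.0605]
ee_rot: [0.416, -0.503, 0.497, 0.572]
ft_force: [2.3, 0.7, 0.2]
finger_gap: -0.0002
```

Request:
arm_command --rows '[0.005, 0.05, 0, 0, 0, 0, 0.005, 0.05, 0, 0, 0, 0]'

```text
time_s: 6.93
position: [0.6495, 0.0593, 0.0606]
ee_rot: [0.416, -0.503, 0.496, 0.572]
ft_force: [5.1, 1.8, -0.6]
finger_gap: 0.0001
```

```bash
python3 - <<'E'
from h import *
s=bot.read_state(); u=np.array([np.cos(-2.978),np.sin(-2.978),0]);print(s["time_s"],s["position"],s["ft_force"],s["moment"],"F along u",s["ft_force"]@u)
E
```

```text
6.9333 [0.64948885 0.05931354 0.06063661] [ 5.06709847  1.80364331 -0.61644629] [ 0.33747858 -1.06485829 -0.03416355] F along u -5.293193745411674
```

Request:
arm_command --rows '[-0.07, -0.5, 0, 0, 0, 0, -0.22, -1.5, 0, 0, 0, 0, -0.44, -3.0, 0, 0, 0, 0, -4.4, -3.0, 0, 0, 0, 0, -8.4, -3.0, 0, 0, 0, 0, -10.4, -3, 0, 0, 0, -0.15, -10.4, -3, 0, 0, 0, -0.15, -10.4, -3, 0, 0, 0, -0.15]'

```text
time_s: 7.6
position: [0.6937, 0.0665, 0.1608]
ee_rot: [-0.458, 0.54, -0.457, -0.538]
ft_force: [-1.6, 0.3, -0.6]
finger_gap: -0.0003
```

```bash
python3 - <<'E'
from h import *
s=bot.read_state(); R=Rq(s["ee_rot"]); print(s["time_s"],s["qpos"],s["position"],s["ft_force"],s["moment"]);print(R.round(3))
u=np.array([np.cos(-2.978),np.sin(-2.978),0])
T=np.array([.488,.033,s["position"][2]])-u*0.05; print("shift",100*R.T@(T-s["position"]))
E
```

```text
7.6 [-2.12711502e-02  5.87006851e-01  2.94335795e-01  1.27461918e+00
 -1.71227868e-06 -1.84367618e-01] [0.69374166 0.06645898 0.16084245] [-1.64387658  0.3387839  -0.59971803] [-0.00591278  0.04431807 -0.0203447 ]
[[ 0.004 -0.987 -0.162]
 [-0.    -0.162  0.987]
 [-1.    -0.003 -0.001]]
shift [-0.05463222 15.84432549  0.04168534]
```

Request:
arm_command --rows '[-4, 4, 0, 0, 0, 0, -4, 8, 0, 0, 0, 0, -4, 12, 0, 0, 0, 0, -4, 15.8, 0, 0, 0, 0, -4, 15.8, 0, 0, 0, 0, -4, 15.8, 0, 0, 0, 0]' --fingers 0.5

```text
time_s: 8.1
position: [0.535, 0.0407, 0.1986]
ee_rot: [0.457, -0.538, 0.459, 0.54]
ft_force: [-0.6, 0.3, 0.3]
finger_gap: 0.0427
```

```bash
python3 - <<'E'
from h import *
s=bot.read_state(); R=Rq(s["ee_rot"]); print(s["time_s"],s["qpos"],s["position"],s["ft_force"],s["moment"]);print(R.round(3))
p,d=bot.camera("wrist"); cv2.imwrite("pics/w4.png",np.clip(p[:,:,::-1]*1.5,0,255).astype(np.uint8))
np.savez("pics/w4.npz",p=p,pos=s["position"],R=R)
E
```

```text
8.1 [-7.57327485e-02  2.97420895e-01 -8.83531435e-02  1.18891065e+00
 -4.46638069e-04 -2.38405711e-01] [0.53498183 0.04071225 0.19863731] [-0.57715015  0.25857668  0.28315968] [ 0.02279926 -0.00697906 -0.03504327]
[[-0.004 -0.987 -0.162]
 [-0.    -0.162  0.987]
 [-1.     0.004  0.   ]]
```

View pics/w4.png

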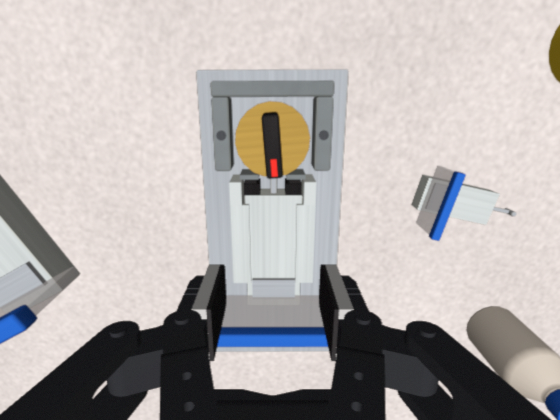

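```bash
python3 - <<'E'
from h import *
z=np.load("pics/w4.npz");p=z["p"];pos,R=z["pos"],z["R"];h,s,v=hsv(p)
k=(h>10)&(h<28)&(s>100)&(v>50);k[:,:200]=0;k[:,350:]=0;k[200:]=0
pts=np.argwhere(big(k))[:,::-1].astype(np.float32)
w=wray(cv2.convexHull(pts)[:,0],.062,pos,R)[:,:2].astype(np.float32);print("brass",cv2.minEnclosingCircle(w),cv2.fitEllipse(w))
# bar: dark or red within region
m=np.zeros(k.shape,bool);m[105:185,255:295]=1
red=((h<6)|(h>172))&(s>150)&m
kb=((v<25)&m)|red; kb[178:]&=red[178:]
pts=np.argwhere(big(kb))[:,::-1].astype(np.float32);r=cv2.minAreaRect(pts);b=np.array(cv2.boxPoints(r));print(b)
W=wray(b,.102,pos,R);print(W[:,:2],W.mean(0),[np.linalg.norm(W[i]-W[i-1]) for i in range(4)])
lo=W[np.argsort(W[:,0])];d=lo[2:].mean(0)-lo[:2].mean(0);print("bar dir",np.arctan2(d[1],d[0]), "press -x dir",np.pi-2.978)
ys,xs=np.where(red);print("red",wray([(xs.mean(),ys.mean())],.102,pos,R))
B=wray([(198,71),(347,70),(338,345)],.025,pos,R);print("bed front",B,B[:2].mean(0))
E
```

```text
brass ((0.48778846859931946, 0.03241991624236107), 0.02975839376449585) ((0.48759689927101135, 0.032464608550071716), (0.05836376175284386, 0.0588516891002655), 113.2582778930664)
[[270. 158.]
 [277. 158.]
 [277. 176.]
 [270. 176.]]
[[0.4950818  0.03233138]
 [0.49429341 0.03710211]
 [0.50679005 0.03922272]
 [0.50759144 0.03437353]] [0.50093917 0.03575744 0.102     ] [np.float64(0.01267523296875888), np.float64(0.004835428399448278), np.float64(0.012675291085327979), np.float64(0.00491495997972584)]
bar dir 0.1649561341551595 press -x dir 0.1635926535897929
red [[0.50107491 0.03583496 0.102     ]]
bed front [[ 0.44508332 -0.03804456  0.025     ]
 [ 0.42375945  0.08619163  0.025     ]
 [ 0.69889594  0.14070924  0.025     ]] [0.43442139 0.02407353 0.025     ]
```

Request:
arm_command --rows '[0, 3, 0, -0.08, 0, 0, 0, 4.8, -0.05, -0.08, 0, 0, 3, 4.8, -0.05, -0.08, 0, 0, 6, 4.8, -0.05, -0.08, 0, 0, 9, 4.75, -0.05, -0.08, 0, 0, 11, 4.75, -0.05, -0.08, 0, 0, 12.5, 4.75, -0.05, -0.08, 0, 0, 13.1, 4.75, -0.05, -0.08, 0, 0, 13.1, 4.75, -0.05, -0.08, 0, 0, 13.1, 4.75, -0.05, -0.08, 0, 0]'

```text
time_s: 8.98
position: [0.4919, 0.0327, 0.068]
ee_rot: [0.435, -0.557, 0.436, 0.557]
ft_force: [-0.9, -0.6, -0.3]
finger_gap: 0.0428
```

```bash
python3 - <<'E'
from h import *
s=bot.read_state(); R=Rq(s["ee_rot"]); print(s["time_s"],s["qpos"],s["position"],s["ft_force"],s["moment"]);print(R.round(3))
T=np.array([.4877,.0324,.067]);print("left cm",100*R.T@(T-s["position"]))
p,d=bot.camera("wrist"); cv2.imwrite("pics/w5.png",np.clip(p[:,:,::-1]*1.5,0,255).astype(np.uint8))
E
```

```text
8.9833 [-9.90970334e-02  3.21882774e-01 -4.39730498e-01  8.09786861e-01
 -7.54478495e-05 -3.42389990e-01] [0.49189705 0.03267296 0.06800165] [-0.86197523 -0.57821058 -0.32094535] [-0.00765647  0.01888345 -0.00839674]
[[-0.001 -0.971 -0.241]
 [-0.    -0.241  0.971]
 [-1.     0.001  0.   ]]
left cm [0.10042059 0.41386077 0.07460152]
```

View pics/w5.png

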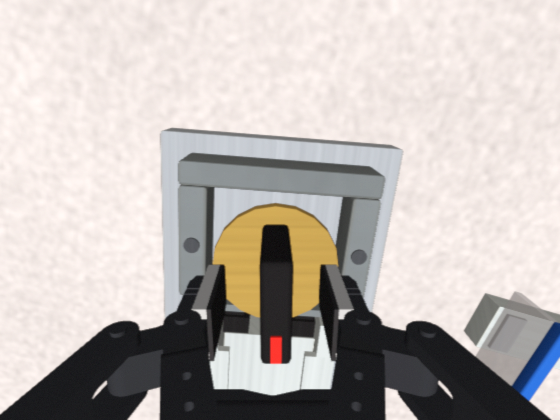

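Request:
arm_command --rows '[0.05, 0.41, 0.07, 0, 0, 0, 0.05, 0.41, 0.07, 0, 0, 0, 0.05, 0.41, 0.07, 0, 0, 0, 0.05, 0.41, 0.07, 0, 0, 0]'

```text
time_s: 9.37
position: [0.4871, 0.0323, 0.0678]
ee_rot: [-0.436, 0.557, -0.436, -0.557]
ft_force: [0.0, 0.5, 0.5]
finger_gap: 0.0428
```

```bash
python3 - <<'E'
from h import *
s=bot.read_state(); R=Rq(s["ee_rot"]); print(s["time_s"],s["position"],s["ft_force"],s["moment"])
T=np.array([.4877,.0324,.067]);print("left cm",100*R.T@(T-s["position"]))
p,d=bot.camera("wrist"); cv2.imwrite("pics/w6.png",np.clip(p[:,:,::-1]*1.5,0,255).astype(np.uint8))
np.savez("pics/w6.npz",p=p,pos=s["position"],R=R)
h,sa,v=hsv(p);k=(h>10)&(h<28)&(sa>100)&(v>50);k[:,:200]=0;k[:,350:]=0
pts=np.argwhere(big(k))[:,::-1]; u=pts[pts[:,1]<245]; 
w=wray(cv2.convexHull(u.astype(np.float32))[:,0],.062,s["position"],R)[:,:2]
print(wray([(r[0],r[1]) for r in u[np.argsort(u[:,1])[:3]]],.062,s["position"],R))
# circle lsq on boundary upper arc
b=[(u[u[:,1]==y][:,0].min(),y) for y in range(u[:,1].min(),u[:,1].max())]+[(u[u[:,1]==y][:,0].max(),y) for y in range(u[:,1].min(),u[:,1].max())]
W=wray(b,.062,s["position"],R)[:,:2]
A=np.c_[2*W,np.ones(len(W))];x=np.linalg.lstsq(A,(W**2).sum(1),rcond=None)[0];print("circle",x[:2],np.sqrt(x[2]+x[0]**2+x[1]**2))
E
```

```text
9.3667 [0.48706835 0.03233138 0.06784924] [0.03429627 0.50828491 0.52763645] [ 0.00971253  0.00743266 -0.06122294]
left cm [ 0.08496943 -0.06289984 -0.00852519]
[[0.45692663 0.02407297 0.062     ]
 [0.4568174  0.02451076 0.062     ]
 [0.45670816 0.02494856 0.062     ]]
circle [0.48422225 0.03192179] 0.028188205780106047
```

Request:
arm_command --rows '[0, 0, 0, 0, 0, 0, 0, 0, 0, 0, 0, 0, 0, 0, 0, 0, 0, 0, 0, 0, 0, 0, 0, 0, 0, 0, 0, 0, 0, 0, 0, 0, 0, 0, 0, 0]' --fingers 0 --newtons 50

```text
time_s: 9.92
position: [0.4869, 0.0327, 0.0676]
ee_rot: [0.436, -0.557, 0.435, 0.557]
ft_force: [-0.9, 3.7, 5.9]
finger_gap: 0.0113
```

```bash
cat > st.py <<'E'
from h import *
s=bot.read_state(); R=Rq(s["ee_rot"]); yaw=np.arctan2(R[1,1],R[0,1])
f=lambda x:np.round(x,4)
print(s["time_s"],"pos",f(s["position"]),"F",f(s["ft_force"]),"M",f(s["moment"]),"Ftool",f(R.T@s["ft_force"]),"cam",round((-2.978-yaw+np.pi)%(2*np.pi)-np.pi,4),"q6",s["qpos"][5].round(4),"tau6",s["joint_torque"][5].round(3),"gap",s["finger_gap"].round(4))
E
python3 st.py
```

```text
Traceback (most recent call last):
  File "st.py", line 4, in <module>
    print(s["time_s"],"pos",f(s["position"]),"F",f(s["ft_force"]),"M",f(s["moment"]),"Ftool",f(R.T@s["ft_force"]),"cam",round((-2.978-yaw+np.pi)%(2*np.pi)-np.pi,4),"q6",s["qpos"][5].round(4),"tau6",s["joint_torque"][5].round(3),"gap",s["finger_gap"].round(4))
                                                                                                                                                                                                                                          ^^^^^^^^^^^^^^^^^^^^^
AttributeError: 'float' object has no attribute 'round'
```

```bash
sed -i 's/s\["finger_gap"\].round(4)/round(s["finger_gap"],4)/' st.py; python3 st.py
```

```text
9.9167 pos [0.4869 0.0327 0.0676] F [-0.927   3.7379  5.8692] M [ 0.7334  0.3778 -0.1148] Ftool [-5.8666e+00 -2.9000e-03  3.8552e+00] cam -0.0798 q6 -0.3439 tau6 -0.089 gap 0.0113
```

Request:
arm_command --rows '[0, 0, 0, 0.03, 0, 0, 0, 0, 0, 0.06, 0, 0, 0, 0, 0, 0.09, 0, 0, 0, 0, 0, 0.12, 0, 0, 0, 0, 0, 0.15, 0, 0, 0, 0, 0, 0.15, 0, 0, 0, 0, 0, 0.15, 0, 0]'

```text
time_s: 10.5
position: [0.4869, 0.0328, 0.0675]
ee_rot: [0.476, -0.523, 0.476, 0.523]
ft_force: [-1.0, 4.8, 4.9]
finger_gap: 0.0116
```

```bash
python3 st.py
```

```text
10.5 pos [0.4869 0.0328 0.0675] F [-1.0368  4.8271  4.8725] M [ 0.8646  0.3868 -0.2136] Ftool [-4.8677  0.5824  4.9075] cam 0.0704 q6 -0.1936 tau6 -0.062 gap 0.0116
```

Request:
arm_command --rows '[0, 0, 0, 0.03, 0, 0, 0, 0, 0, 0.06, 0, 0, 0, 0, 0, 0.09, 0, 0, 0, 0, 0, 0.12, 0, 0, 0, 0, 0, 0.15, 0, 0, 0, 0, 0, 0.15, 0, 0, 0, 0, 0, 0.15, 0, 0]'

```text
time_s: 11.08
position: [0.4868, 0.0329, 0.0676]
ee_rot: [0.514, -0.485, 0.514, 0.486]
ft_force: [-1.5, 5.1, 5.4]
finger_gap: 0.0109
```

```bash
python3 st.py
```

```text
11.0833 pos [0.4868 0.0329 0.0676] F [-1.4538  5.1397  5.4306] M [ 1.0216  0.374  -0.1856] Ftool [-5.4247  1.7428  5.0555] cam 0.2203 q6 -0.0436 tau6 -0.061 gap 0.0109
```

Request:
arm_command --rows '[0, 0, 0.05, 0.02, 0, 0, 0, 0, 0.05, 0.02, 0, 0, 0, 0, 0.05, 0.02, 0, 0]'

```text
time_s: 11.33
position: [0.4869, 0.033, 0.0676]
ee_rot: [0.519, -0.48, 0.519, 0.48]
ft_force: [-2.6, 2.8, 5.2]
finger_gap: 0.0115
```

```bash
python3 st.py
```

```text
11.3333 pos [0.4869 0.033  0.0676] F [-2.6226  2.8198  5.1748] M [ 0.3864  0.4454 -0.1131] Ftool [-5.1744  2.8314  2.6109] cam 0.2405 q6 -0.0227 tau6 -0.046 gap 0.0115
```

Request:
arm_command --rows '[0, 0, 0, 0.02, 0, 0, 0, 0, 0, 0.02, 0, 0, 0, 0, 0, 0.02, 0, 0]'

```text
time_s: 11.58
position: [0.4869, 0.033, 0.0675]
ee_rot: [0.524, -0.475, 0.524, 0.475]
ft_force: [-2.2, 2.8, 5.2]
finger_gap: 0.0115
```

```bash
python3 st.py
```

```text
11.5833 pos [0.4869 0.033  0.0675] F [-2.1993  2.7841  5.1819] M [ 0.3943  0.4035 -0.0934] Ftool [-5.1812  2.4583  2.5597] cam 0.2604 q6 -0.0028 tau6 -0.012 gap 0.0115
```

Request:
arm_command --rows '[0, 0.03, 0.05, 0.02, 0, 0, 0, 0.03, 0.05, 0.02, 0, 0, 0, 0.03, 0.05, 0.02, 0, 0]'

```text
time_s: 11.83
position: [0.4869, 0.0331, 0.0676]
ee_rot: [0.528, -0.47, 0.528, 0.47]
ft_force: [-1.0, -2.6, 5.5]
finger_gap: 0.0113
```

```bash
python3 st.py
```

```text
11.8333 pos [0.4869 0.0331 0.0676] F [-1.0188 -2.6031  5.5048] M [-0.5892  0.2153 -0.1216] Ftool [-5.5031  0.706  -2.7082] cam 0.2805 q6 0.018 tau6 0.016 gap 0.0113
```

Request:
arm_command --rows '[0, 0, 0, 0.03, 0, 0, 0, 0, 0, 0.06, 0, 0, 0, 0, 0, 0.09, 0, 0, 0, 0, 0, 0.12, 0, 0, 0, 0, 0, 0.12, 0, 0, 0, 0, 0, 0.12, 0, 0]'

```text
time_s: 12.33
position: [0.4869, 0.0332, 0.0676]
ee_rot: [0.556, -0.438, 0.556, 0.437]
ft_force: [-0.9, -2.0, 5.8]
finger_gap: 0.0115
```

```bash
python3 st.py
```

```text
12.3333 pos [0.4869 0.0332 0.0676] F [-0.93   -2.0151  5.7541] M [-0.3347  0.2003 -0.1141] Ftool [-5.7535  0.4286 -2.179 ] cam 0.4006 q6 0.1381 tau6 -0.069 gap 0.0115
```

Request:
arm_command --rows '[0, 0, 0, 0.03, 0, 0, 0, 0, 0, 0.03, 0, 0, 0, 0, 0, 0.03, 0, 0]'

```text
time_s: 12.58
position: [0.4869, 0.0332, 0.0675]
ee_rot: [0.562, -0.429, 0.562, 0.429]
ft_force: [-1.3, -1.6, 5.9]
finger_gap: 0.0116
```

```bash
python3 st.py
```

```text
12.5833 pos [0.4869 0.0332 0.0675] F [-1.3234 -1.6098  5.9197] M [-0.3962  0.2157 -0.1448] Ftool [-5.9196  0.8495 -1.9033] cam 0.4305 q6 0.1681 tau6 -0.086 gap 0.0116
```

Request:
arm_command --rows '[0, 0, 0, 0.03, 0, 0, 0, 0, 0, 0.03, 0, 0, 0, 0, 0, 0.03, 0, 0]'

```text
time_s: 12.83
position: [0.4869, 0.0332, 0.0676]
ee_rot: [0.568, -0.421, 0.568, 0.42]
ft_force: [-0.3, -1.5, 4.4]
finger_gap: 0.0117
```

```bash
python3 st.py
```

```text
12.8333 pos [0.4869 0.0332 0.0676] F [-0.3495 -1.5295  4.4133] M [-0.278   0.1716 -0.1584] Ftool [-4.4129 -0.1155 -1.5658] cam 0.4605 q6 0.1981 tau6 -0.089 gap 0.0117
```

```bash
cat > st2.py <<'E'
from h import *
S=[bot.read_state()]
for i in range(4): bot.camera("top"); S.append(bot.read_state())
s=S[-1];R=Rq(s["ee_rot"]); yaw=np.arctan2(R[1,1],R[0,1])
mz=[x["moment"][2] for x in S];F=np.mean([x["ft_force"] for x in S],0);t6=[x["joint_torque"][5] for x in S]
print(round(s["time_s"],2),"pos",s["position"].round(4),"F",F.round(2),"Mz %.3f sd %.3f tau6 %.3f"%(np.mean(mz),np.std(mz),np.mean(t6)),"cam",round((-2.978-yaw+np.pi)%(2*np.pi)-np.pi,4))
E
python3 st2.py
```

```text
13.03 pos [0.4869 0.0332 0.0675] F [-0.89 -1.18  5.35] Mz -0.163 sd 0.015 tau6 -0.171 cam 0.4604
```

Request:
arm_command --rows '[0, 0, 0, 0.03, 0, 0, 0, 0, 0, 0.03, 0, 0]'

```text
time_s: 13.2
position: [0.4869, 0.0332, 0.0676]
ee_rot: [0.575, -0.412, 0.575, 0.411]
ft_force: [-1.2, -1.0, 5.5]
finger_gap: 0.0116
```

```bash
python3 st2.py
```

```text
13.4 pos [0.4869 0.0332 0.0675] F [-0.74 -0.94  5.65] Mz -0.181 sd 0.049 tau6 -0.006 cam 0.4903
```

Request:
arm_command --rows '[0, 0, 0, 0.03, 0, 0, 0, 0, 0, 0.03, 0, 0]'

```text
time_s: 13.57
position: [0.4869, 0.0333, 0.0676]
ee_rot: [0.581, -0.403, 0.581, 0.403]
ft_force: [-0.5, -0.8, 5.9]
finger_gap: 0.0113
```

```bash
python3 st2.py
```

```text
13.77 pos [0.4869 0.0333 0.0676] F [-0.66 -1.36  5.3 ] Mz -0.177 sd 0.037 tau6 -0.006 cam 0.5203
```

Request:
arm_command --rows '[0, 0, 0, 0.03, 0, 0, 0, 0, 0, 0.03, 0, 0]'

```text
time_s: 13.93
position: [0.4869, 0.0333, 0.0676]
ee_rot: [0.587, -0.394, 0.587, 0.394]
ft_force: [-0.7, -0.9, 5.2]
finger_gap: 0.0114
```

```bash
python3 st2.py
```

```text
14.13 pos [0.4869 0.0333 0.0676] F [-0.91 -1.2   5.15] Mz -0.166 sd 0.037 tau6 -0.006 cam 0.5503
```

```bash
sed -i 's/range(4)/range(7)/' st2.py
```

Request:
arm_command --rows '[0, 0, 0, 0.03, 0, 0, 0, 0, 0, 0.03, 0, 0]'

```text
time_s: 14.3
position: [0.4869, 0.0333, 0.0676]
ee_rot: [0.593, -0.385, 0.593, 0.385]
ft_force: [0.6, -0.3, 5.9]
finger_gap: 0.0118
```

```bash
python3 st2.py
```

```text
14.65 pos [0.4869 0.0333 0.0676] F [-0.64 -0.85  5.23] Mz -0.168 sd 0.031 tau6 -0.077 cam 0.5803
```

Request:
arm_command --rows '[0, 0, 0, 0.03, 0, 0, 0, 0, 0, 0.03, 0, 0]'

```text
time_s: 14.82
position: [0.4869, 0.0333, 0.0676]
ee_rot: [0.599, -0.376, 0.599, 0.376]
ft_force: [-0.5, -0.3, 5.4]
finger_gap: 0.0114
```

```bash
python3 st2.py
```

```text
15.17 pos [0.4869 0.0333 0.0676] F [-0.62 -0.68  5.38] Mz -0.189 sd 0.047 tau6 -0.077 cam 0.6103
```

Request:
arm_command --rows '[0, 0, 0, 0.03, 0, 0, 0, 0, 0, 0.03, 0, 0]'

```text
time_s: 15.33
position: [0.4869, 0.0334, 0.0676]
ee_rot: [0.604, -0.367, 0.604, 0.367]
ft_force: [-0.6, -0.1, 5.6]
finger_gap: 0.0114
```

```bash
python3 st2.py
```

```text
15.68 pos [0.487  0.0333 0.0676] F [-0.32 -0.27  5.26] Mz -0.188 sd 0.047 tau6 -0.073 cam 0.6403
```

Request:
arm_command --rows '[0, 0, 0, 0.03, 0, 0, 0, 0, 0, 0.03, 0, 0]'

```text
time_s: 15.85
position: [0.4869, 0.0334, 0.0676]
ee_rot: [0.61, -0.358, 0.609, 0.358]
ft_force: [-1.3, 0.4, 5.5]
finger_gap: 0.0115
```

```bash
python3 st2.py
```

```text
16.2 pos [0.4869 0.0334 0.0676] F [-0.34  0.09  5.3 ] Mz -0.208 sd 0.028 tau6 -0.074 cam 0.6702
```

Request:
arm_command --rows '[0, 0, 0, 0.03, 0, 0, 0, 0, 0, 0.03, 0, 0]'

```text
time_s: 16.37
position: [0.487, 0.0334, 0.0675]
ee_rot: [0.615, -0.349, 0.615, 0.349]
ft_force: [-0.6, 0.4, 4.9]
finger_gap: 0.0117
```

```bash
python3 st2.py
```

```text
16.72 pos [0.487  0.0334 0.0676] F [-0.19  0.1   5.38] Mz -0.175 sd 0.035 tau6 -0.070 cam 0.7002
```

Request:
arm_command --rows '[0, 0, 0, 0.03, 0, 0, 0, 0, 0, 0.03, 0, 0]'

```text
time_s: 16.88
position: [0.487, 0.0334, 0.0676]
ee_rot: [0.62, -0.34, 0.62, 0.34]
ft_force: [-1.3, 1.0, 5.4]
finger_gap: 0.0114
```

```bash
python3 st2.py
```

```text
17.23 pos [0.487  0.0334 0.0676] F [-0.31  0.31  5.24] Mz -0.182 sd 0.030 tau6 -0.065 cam 0.7301
```

Request:
arm_command --rows '[0, 0, 0, 0.03, 0, 0, 0, 0, 0, 0.03, 0, 0]'

```text
time_s: 17.4
position: [0.487, 0.0334, 0.0676]
ee_rot: [0.625, -0.331, 0.625, 0.331]
ft_force: [0.1, 0.8, 4.8]
finger_gap: 0.0113
```

```bash
python3 st2.py
```

```text
17.75 pos [0.487  0.0334 0.0676] F [0.11 0.61 5.24] Mz -0.168 sd 0.042 tau6 -0.061 cam 0.7599
```

Request:
arm_command --rows '[0, 0, 0, 0.03, 0, 0, 0, 0, 0, 0.03, 0, 0]'

```text
time_s: 17.92
position: [0.487, 0.0334, 0.0676]
ee_rot: [0.63, -0.321, 0.63, 0.321]
ft_force: [0.6, 0.7, 5.5]
finger_gap: 0.0112
```

```bash
python3 st2.py
```

```text
18.27 pos [0.487  0.0335 0.0676] F [0.24 0.63 5.18] Mz -0.179 sd 0.053 tau6 -0.056 cam 0.7897
```

Request:
arm_command --rows '[0, 0, 0, 0.03, 0, 0, 0, 0, 0, 0.03, 0, 0]'

```text
time_s: 18.43
position: [0.487, 0.0335, 0.0676]
ee_rot: [0.635, -0.312, 0.634, 0.312]
ft_force: [0.5, 0.6, 5.6]
finger_gap: 0.0116
```

```bash
python3 st2.py
```

```text
18.78 pos [0.487  0.0334 0.0676] F [0.25 1.3  5.59] Mz -0.160 sd 0.047 tau6 -0.053 cam 0.8197
```

Request:
arm_command --rows '[0, 0, 0, 0.03, 0, 0, 0, 0, 0, 0.03, 0, 0]'

```text
time_s: 18.95
position: [0.487, 0.0335, 0.0675]
ee_rot: [0.639, -0.302, 0.639, 0.302]
ft_force: [0.8, 1.8, 4.7]
finger_gap: 0.0113
```

```bash
python3 st2.py
```

```text
19.3 pos [0.4871 0.0335 0.0676] F [0.45 1.42 5.45] Mz -0.143 sd 0.031 tau6 -0.030 cam 0.8494
```

Request:
arm_command --rows '[0, 0, 0, 0.03, 0, 0, 0, 0, 0, 0.03, 0, 0]'

```text
time_s: 19.47
position: [0.4871, 0.0335, 0.0675]
ee_rot: [0.644, -0.293, 0.643, 0.293]
ft_force: [1.6, 0.8, 5.4]
finger_gap: 0.0112
```

```bash
python3 st2.py
```

```text
19.82 pos [0.4871 0.0335 0.0676] F [1.19 1.8  5.24] Mz -0.126 sd 0.039 tau6 -0.005 cam 0.879
```

Request:
arm_command --rows '[0, 0, 0, 0.03, 0, 0, 0, 0, 0, 0.03, 0, 0]'

```text
time_s: 19.98
position: [0.4871, 0.0335, 0.0675]
ee_rot: [0.648, -0.283, 0.648, 0.283]
ft_force: [1.3, 2.4, 5.4]
finger_gap: 0.0117
```

```bash
python3 st2.py
```

```text
20.33 pos [0.4871 0.0335 0.0676] F [1.29 1.86 5.09] Mz -0.109 sd 0.039 tau6 0.011 cam 0.9089
```

Request:
arm_command --rows '[0, 0, 0, 0.03, 0, 0, 0, 0, 0, 0.03, 0, 0]'

```text
time_s: 20.5
position: [0.4871, 0.0335, 0.0676]
ee_rot: [0.652, -0.273, 0.652, 0.274]
ft_force: [1.3, 2.2, 5.4]
finger_gap: 0.0112
```

```bash
python3 st2.py
```

```text
20.85 pos [0.4871 0.0335 0.0676] F [1.76 2.2  4.91] Mz -0.088 sd 0.042 tau6 0.035 cam 0.9385
```

Request:
arm_command --rows '[0, 0, 0, 0.03, 0, 0, 0, 0, 0, 0.03, 0, 0]'

```text
time_s: 21.02
position: [0.4871, 0.0336, 0.0676]
ee_rot: [0.656, -0.264, 0.656, 0.264]
ft_force: [2.2, 3.2, 5.0]
finger_gap: 0.0114
```

```bash
python3 st2.py
```

```text
21.37 pos [0.4871 0.0336 0.0676] F [2.34 2.9  4.9 ] Mz 0.007 sd 0.036 tau6 0.131 cam 0.9682
```

```bash
python3 st2.py; python3 - <<'E'
from h import *
p,d=bot.camera("wrist"); cv2.imwrite("pics/w7.png",np.clip(p[:,:,::-1]*1.5,0,255).astype(np.uint8))
np.savez("pics/w7.npz",p=p)
E
python3 st2.py
```

```text
21.72 pos [0.4871 0.0336 0.0676] F [2.28 2.9  4.99] Mz 0.001 sd 0.014 tau6 -0.001 cam 0.9682
22.12 pos [0.4871 0.0336 0.0676] F [2.6  3.18 4.94] Mz 0.004 sd 0.028 tau6 -0.001 cam 0.9683
```

View pics/w7.png

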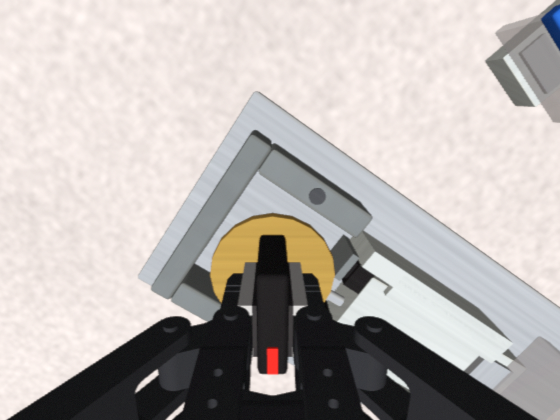

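Request:
arm_command --rows '[0, 0, 0, 0, 0, 0, 0, 0, 0, 0, 0, 0, 0, 0, 0, 0, 0, 0, 0, 0, 0, 0, 0, 0, 0, 0, 0, 0, 0, 0]' --fingers 0.5

```text
time_s: 22.53
position: [0.4865, 0.0333, 0.0673]
ee_rot: [0.656, -0.264, 0.656, 0.264]
ft_force: [0.4, -0.5, 0.2]
finger_gap: 0.0424
```

```bash
python3 st2.py;python3 - <<'E'
from h import *
p,d=bot.camera("wrist"); cv2.imwrite("pics/w8.png",np.clip(p[:,:,::-1]*1.5,0,255).astype(np.uint8))
E
```

```text
22.88 pos [0.4867 0.0334 0.0674] F [ 0.23 -0.05 -0.2 ] Mz -0.026 sd 0.017 tau6 -0.005 cam 0.9704
```

View pics/w8.png

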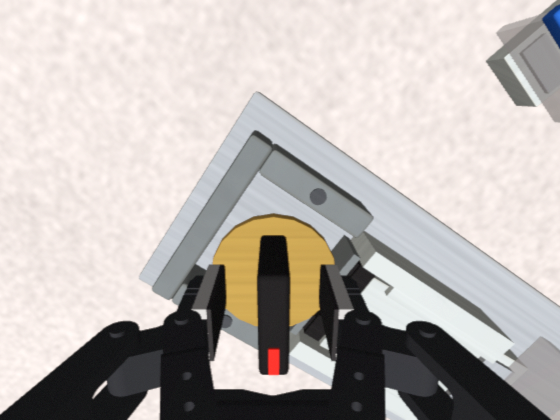

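Request:
arm_command --rows '[-2, 0, 0, 0, 0, 0, -5, 0, 0, 0, 0, 0, -9, 0, 0, 0, 0, 0, -13, 0, 0, 0, 0, 0, -13, 0, 0, 0, 0, 0, -13, -6, 0, 0, 0, 0, -13, -6, 0, 0, 0, 0, -13, -6, 0, 0, 0, 0, -13, -6, 0, 0, 0, 0]'

```text
time_s: 23.68
position: [0.5284, -0.0104, 0.197]
ee_rot: [0.656, -0.263, 0.656, 0.263]
ft_force: [0.1, 0.4, -0.9]
finger_gap: 0.0427
```

```bash
python3 - <<'E'
from h import *
s=bot.read_state(); R=Rq(s["ee_rot"]); print(s["time_s"],s["position"],s["ft_force"])
p,d=bot.camera("wrist"); cv2.imwrite("pics/w9.png",np.clip(p[:,:,::-1]*1.5,0,255).astype(np.uint8))
h,sa,v=hsv(p);red=((h<6)|(h>172))&(sa>150);red[250:]=0
ys,xs=np.where(big(red));r=wray([(xs.mean(),ys.mean())],.102,s["position"],R)[0];print("red",xs.mean(),ys.mean(),r)
a=np.arctan2(r[1]-.0332,r[0]-.487);print("cam from red",0.1636-a)
t,d=bot.camera("top");cv2.imwrite("pics/t9.png",np.clip(t[:,:,::-1]*1.5,0,255).astype(np.uint8))
h,sa,v=hsv(t);k=(h>105)&(h<130)&(sa>120);m=np.zeros(k.shape,bool);m[140:270,205:315]=1
if (k&m).any():
    q=np.argwhere(big(k&m))[:,::-1].astype(np.float32);c=cv2.minAreaRect(q);print("blue",len(q),c,ray("top",c[0],.113))
E
```

```text
23.6833 [ 0.52841832 -0.01044987  0.19698982] [ 0.08469839  0.44664355 -0.85864178]
red 273.0367647058824 150.22794117647058 [0.49690195 0.02218645 0.102     ]
cam from red 1.002095248816995
blue 58 ((210.39605712890625, 229.9604034423828), (20.099750518798828, 2.786104202270508), 84.2894058227539) [[0.50970288 0.18243391 0.113     ]]
```

View pics/w9.png

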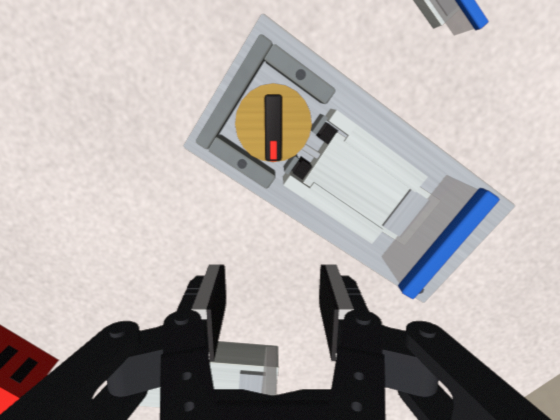

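View pics/t9.png

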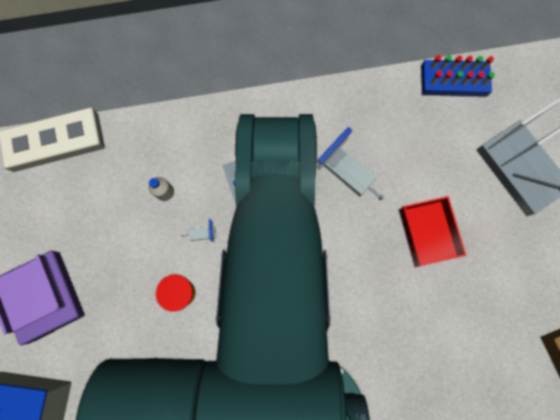

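```bash
python3 -c "
from rig import bot
print(bot.finish_job())"
```

```text
the job is handed in; nothing more can be done
None
```

The plate is on the seal, the lock is turned until stiff, and the job was handed in at about 24 s. I put the seal force at about 12 N, but one late reading pointed higher.

**Push:** I pushed the plate along its guide with the shut, slightly tilted fingertips. Sliding took about 1 N. It met the seal where the force rose to 5.3 N, and I backed off there.

**Turn:** I gripped the bar and turned it clockwise in 0.03 rad steps from about -0.08 to 0.97 rad. The resistance was flat up to about 0.82 rad and then rose steadily. I then let go and lifted clear.

**Last checks:**
- **Knob angle:** the red mark gave about 1.00 rad, against 0.97 rad from the arm.
- **Plate and stud:** the final wrist picture shows the plate's front at the pads and the stud in the lock.
- **Other things:** the tub, basket and bottle are where they were, and nothing touches the robot.

**What disagreed:**
- **Seal force:** the angle turned past first contact and the moment readings up to 0.94 rad both give about 12 N. The last step's moment jumped more than expected, which taken alone would mean about 19–20 N, at the top of the firm range. The cam can add only about 2.4 N in a step that size, so I trust the lower figure, but I did not check the squeeze directly.
- **Moment zero:** while the knob turned freely the moment read about -0.17 N m, the wrong sign for resistance, so I used only its changes.

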